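# Put the clay tamper away in the bench drawer

### The arm

A 7-joint arm with a two-finger parallel gripper is mounted at the origin on the work surface. World frame = base frame: x ahead of the robot, y to its left, z up, the work surface at z = 0. Lengths are in mm, angles in rad, forces in N, time in s.
With the tool pointing down it reaches from about 400 to 875 mm from the base axis. Payload 19.3 kg.
Tool frame: the origin (TCP) lies on the mounting face of the last link; the fingertips stand 173 mm ahead of it and the grasp point (between the pads) lies 155 mm ahead of it; z points along the fingers, y is the line along which they close (so a half turn about z gives the same grasp; the last joint's range is limited). The gripper opens to 85 mm and grips with 20 to 120 N. Pads are 22 mm wide; open, the fingers measure 114 mm over their backs; the gripper's body (76 mm by 85 mm) begins 54 mm behind the grasp point. The pads swing forward as they close: fully open they stand 13 mm farther back than shut.
Start: joints at [1.271, 0.521, -0.036, 1.599, 0.021, 1.021, -0.113], TCP at [142.337, -608.572, 404.691] pointing down, gripper open.
Joint ranges: [-2.91, 2.91], [-0.3, 2.13], [-1.5, 1.42], [0.17, 2.43], [-1.26, 4.41], [0.16, 1.93], [-2.52, 2.52]. Speed limits (rad/s): [1.89, 1.89, 2.39, 2.39, 3.01, 3.01, 3.01].

### API

Orientations are given as a 3x3 rotation matrix whose columns are the frame's x, y, z axes.
In Python, from bench import ctrl gives the robot as it stands. The module is installed in compiled form; this text tells all that it offers.
- The arm moves only by the tool apply_moves, never from a script. Its argument "plan" is a list of rows, each an object of numbers: "x", "y", "z": the shift along the tool's x, y, z scaled (see below); "roll": the turn about the tool's z scaled (see below); "grip": the finger opening in mm, from 0 to 85.4. In form: [{"x": .., "y": .., "z": .., "roll": .., "grip": ..}, ...]. A call has 1 to 12 rows; each row shifts and turns the commanded pose from where the row before left it, along the tool's axes as they then stand; what a row does not reach is not made up. The controller multiplies each number of a shift by 2 cm and each number of a turn by 180 degrees. A row lasts 1/8 s, in which the tool goes at most 62.5 mm and 10.7 degrees, less where a joint would pass 70% of its speed; a pose out of reach is approached as far as the arm can. A call with a number of a shift or a turn outside -1 to 1 is refused whole. A call with a gripper value outside its range is refused whole. The fingers move at their own pace and stop on an object; "force" is the grip in N (left out, the last holds). Time passes only in rows, so rows that do not move let the fingers close. It gives the time, the measured TCP pose, the force, the opening and the grip force at its end, in the units of the state.
- ctrl.get_state(): the state, without advancing time (a new reading comes with each control period).
- ctrl.read_camera(name): name is "scene" or "side" or "wrist"; returns the picture (480x640x3 uint8, red, green, blue); there is no depth.
- ctrl.camera_info(name): a dict with "intrinsics" (3x3 intrinsics, pixels), "rvec" (rotation vector, rad) and "tvec" (3), from world to camera coordinates, as OpenCV has them; the wrist camera has in their place "T_tool_cam" (4x4, takes a point from camera to tool coordinates, whose origin is the TCP and whose axes are the flange's). Camera axes: x right, y down, z forward; pixel columns grow to the right and rows downward; lengths in mm; the calibration is good to about 2 mm. A picture is of the moment at which its call begins: read the wrist's pose just before it. camera_info takes no time and is no camera call.
- ctrl.job_done(): hands the job in; it is judged then, once.
The state is a dict: "t": time; "q": joint angles; "qd": joint speeds; "effort": joint torques, N m; "tcp_pos": TCP position; "tool_rot": TCP orientation; "wrist_force": force on the tool from outside, world axes, zero at the start; "wrist_torque": the same for the moment, N m; "width": finger opening in mm; "finger_force": force on a finger pad.
Only numpy, scipy, OpenCV 4.12 (cv2) and the standard library are available. Lean on these libraries where they do the work, as an engineer would, in place of code of your own. Each camera call takes 0.05 s, during which the arm holds its last target. There are 200 camera calls.

### The job

Pull the drawer of the low bench chest well open, take the one-handled wooden clay tamper out of the crowded carry tote (it lies under the tote's round handle bar, so reach in beneath the bar at a slant), lay it gently in the open drawer and let go, then push the drawer fully shut. The other wooden things stay in the tote, and the sculpture on its wheel, the steel bowl and the white cup are left where they stand.

Things in the scene. Friction and masses are not known exactly. Their poses are not given: they have to be found in the camera images.
- tamper: Clay tamper, pale wood: block head 56 (x) x 44 (y) x 40 mm (z) with ONE round stub handle (26 mm thick, 54 mm long) on its -x end; 110 mm overall, about 0.12 kg. Origin: underside, mid-length; head x = -1 to +55 mm, handle x = -55 to -1 mm, its axis 20 mm up; centre of mass x = +15 mm. Starts flat on the tote floor, crosswise under the bar, in one of four places 74 mm apart.
- double: Look-alike that stays in the tote: pale wood block 50 x 44 x 40 mm with round stub handles (26 mm diameter, 50 mm long) on BOTH ends, 150 mm long along its x. Origin: centre of its underside, z up.
- block: Plain pale wood sanding block with no handle, 110 (x) x 44 x 40 mm; stays in the tote. Origin: centre of its underside.
- paddle: Flat pale wood clay paddle, blade 70 x 50 mm and handle 60 x 22 mm, 14 mm thick, 130 mm long along its x (handle to -x); stays in the tote. Origin: mid-length on its underside.
- stick: Square pale wood stick, 12 x 12 mm, 200 mm long along its x, lying along the tote's +y long wall; stays in the tote. Origin: centre of its underside.
- tote: Fixed open wooden carry tote, 380 (x) x 236 (y) mm outside, walls 8 mm thick and 55 mm high, floor top 8 mm up. On its short end walls, uprights 50 mm wide and 202 mm high carry a round handle bar, 32 mm thick, along the tote's x over its centreline (y = 0), bar axis 180 mm up. Origin: centre of the underside, on the bench; x points away from the robot, a short end faces the robot.
- chest: Fixed low plywood bench chest with one drawer, 260 mm wide (y), 85 mm high, front to back from x = +116 to +326 mm. Its origin lies on the bench IN FRONT of it, 116 mm before the cabinet's front edge on its centre line; its +x points away from the robot and the drawer opens towards -x.
- drawer (a joint): How far the drawer is open, in m: 0 shut, 0.17 fully open. Stays where it is left; starts nearly shut.
- drawer_in (a point): Moves with the drawer: top of its floor (18 mm above the bench), on the centre line, at the inner face of the front panel; x points to the drawer's back. Inside: x = 0 to 182 mm, 220 mm wide, side walls 40 mm high; front panel 14 mm thick, reaching 55 mm above this point. With the drawer open by d only x < d is uncovered; the rest is under the cabinet top.
- drawer_bar (a point): Middle of the drawer's steel bar handle: round bar 12 mm diameter, 110 mm long along y, level, 50 mm above the bench, its axis 42 mm in front of the drawer's front face. Moves with the drawer.
- sculpture: Bystander: terracotta tree sculpture on a banding wheel, 112 mm diameter, 208 mm high, between tote and chest towards the far side. Origin: centre of its underside.
- bowl: Bystander: steel bowl, 110 mm diameter, 50 mm high, between tote and chest, nearer the robot. Origin: centre of its underside.
- cup: Bystander: white cup, 68 mm diameter, 60 mm high, standing on top of the chest. Origin: centre of its underside.
Mind the look-alikes: they are no part of the job. What is shaped like the double but blue or red is not meant.

How it is judged:
By the outcome, as a careful person would: the job done as asked, in the order asked, and still so for the second after the job is handed in, with the robot touching nothing.
It also fails if it takes over 72 s, if anything falls off the work surface, if the arm or the gripper's body presses on something with over 40 N, if the wrist force passes 120 N, or if a joint passes its speed limit or range.

## Working session

There is one attempt and no reset: what is moved stays moved. The work goes in short steps, Python scripts to look and compute and a tool call to move; the robot and the scene stay as the last step left them, time stands still between calls to the robot, and variables do not carry over. Pictures are saved under pics/ and viewed, at most 13 in all, crops included, and the job is handed in when it is done.

Besides the shell and the picture viewer there is one more tool, called after "Emit:" as name(argument=value, ...) on one line, values as JSON. apply_moves: Moves the arm, as the interface text tells. Its arguments: {"type":"object","properties":{"plan":{"type":"array","items":{"type":"object","properties":{"x":{"type":"number"},"y":{"type":"number"},"z":{"type":"number"},"roll":{"type":"number"},"grip":{"type":"number"}}}},"force":{"type":"number"}},"required":["plan"]}

```bash
mkdir -p pics; cat > h.py <<'E'
import numpy as np, cv2
from bench import ctrl
def cam(n,st=None):
    i=ctrl.camera_info(n);K=np.array(i["intrinsics"],float)
    if n=="wrist":
        st=st or ctrl.get_state();T=np.eye(4);T[:3,:3]=st["tool_rot"];T[:3,3]=st["tcp_pos"]
        M=T@np.array(i["T_tool_cam"]);return K,M[:3,:3],M[:3,3]
    R=cv2.Rodrigues(np.array(i["rvec"],float))[0];t=np.array(i["tvec"],float).ravel()
    return K,R.T,-R.T@t
def ray(c,uv):
    K,R,o=c;d=R@np.linalg.solve(K,[uv[0],uv[1],1.]);return o,d/np.linalg.norm(d)
def plane(c,uv,z):
    o,d=ray(c,uv);return o+d*(z-o[2])/d[2]
def proj(c,p):
    K,R,o=c;q=K@(R.T@(np.array(p,float)-o));return q[:2]/q[2]
def tri(rs):
    A=0;b=0
    for o,d in rs:
        P=np.eye(3)-np.outer(d,d);A=A+P;b=b+P@o
    return np.linalg.solve(A,b)
def snap(n,f):
    im=ctrl.read_camera(n);cv2.imwrite(f"pics/{f}.png",cv2.cvtColor(im,cv2.COLOR_RGB2BGR));return im
E
python3 - <<'E'
from h import *
np.set_printoptions(precision=3,suppress=True)
s=ctrl.get_state();print({k:np.round(v,3) for k,v in s.items()})
snap("scene","s0");snap("side","d0")
for n in("scene","side","wrist"):
    c=cam(n);print(n,c)
print(ctrl.camera_info("wrist")["T_tool_cam"])
E
```

```text
{'t': np.float64(0.0), 'q': array([ 1.271,  0.522, -0.036,  1.6  ,  0.021,  1.021, -0.113]), 'qd': array([ 0.   ,  0.   , -0.001,  0.001, -0.001, -0.   ,  0.   ]), 'effort': array([  0.   , -92.71 ,   1.98 , -36.993,   0.018,   0.008,   0.   ]), 'tcp_pos': array([ 142.287, -608.446,  404.118]), 'tool_rot': array([[ 0.974,  0.228, -0.   ],
       [ 0.228, -0.974,  0.001],
       [-0.   , -0.001, -1.   ]]), 'wrist_force': array([0.154, 0.096, 0.011]), 'wrist_torque': array([ 0.025, -0.008, -0.005]), 'finger_force': np.float64(0.0), 'width': np.float64(85.619)}
scene (array([[448.289,   0.   , 326.277],
       [  0.   , 448.289, 240.044],
       [  0.   ,   0.   ,   1.   ]]), array([[ 0.748,  0.551, -0.369],
       [ 0.663, -0.618,  0.422],
       [ 0.004, -0.56 , -0.828]]), array([1006.418, -599.344, 1037.68 ]))
side (array([[510.968,   0.   , 322.3  ],
       [  0.   , 510.968, 238.744],
       [  0.   ,   0.   ,   1.   ]]), array([[-0.83 , -0.36 ,  0.426],
       [-0.557,  0.504, -0.66 ],
       [ 0.023, -0.785, -0.619]]), array([ 64.497, 719.605, 827.212]))
wrist (array([[406.792,   0.   , 324.161],
       [  0.   , 406.792, 243.173],
       [  0.   ,   0.   ,   1.   ]]), array([[ 0.229, -0.936, -0.269],
       [-0.974, -0.22 , -0.063],
       [ 0.   ,  0.276, -0.961]]), array([ 210.259, -592.329,  374.014]))
[[ 0.001 -0.961 -0.276 69.858]
 [ 1.     0.001  0.001 -0.207]
 [-0.001 -0.276  0.961 30.184]
 [ 0.     0.     0.     1.   ]]
```

View pics/s0.png

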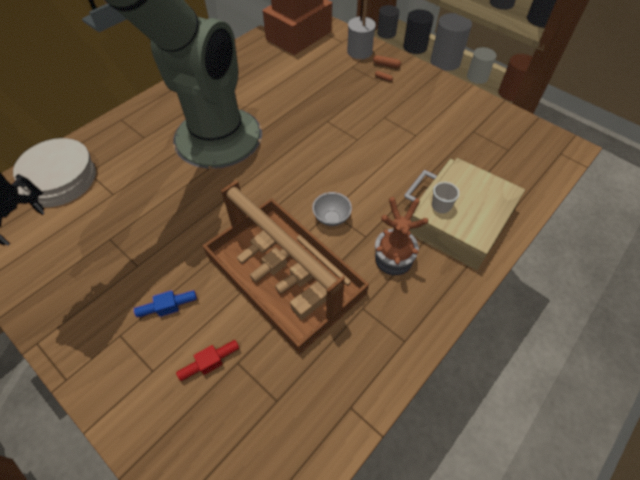

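View pics/d0.png

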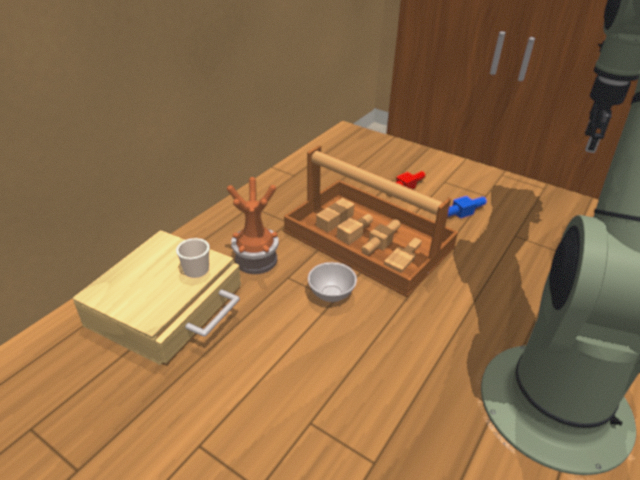

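The scene view shows the tote around (285,275), with a row of four wooden things under the bar. The bowl is at (332,210), the sculpture at (398,245), the chest at (470,210), its bar at (420,186) and the cup at (445,197). The blue (165,303) and red (208,360) decoys are outside the tote. The side view shows the same from the other side: tote (370,230), chest (160,295), bar (213,315).

Next I'll enlarge both tote views in one picture.

```bash
python3 - <<'E'
from h import *
a=cv2.imread("pics/s0.png")[175:350,195:375];b=cv2.imread("pics/d0.png")[140:300,275:465]
a=cv2.resize(a,(400,389),interpolation=cv2.INTER_CUBIC);b=cv2.resize(b,(400,337),interpolation=cv2.INTER_CUBIC)
o=np.zeros((389,800,3),np.uint8);o[:,:400]=a;o[:337,400:]=b
cv2.imwrite("pics/crop0.png",np.clip(o*1.4,0,255).astype(np.uint8))
# chest / tote estimates: scene & side points by hand from the two views
S,D=cam("scene"),cam("side")
def t(n,u,v):
    p=tri([ray(S,u),ray(D,v)]);print(n,p.round(1))
t("bar mid",(421,186),(213,315))
for n,u in dict(toteL=(205,248),toteBot=(301,347),toteR=(367,288),toteTop=(277,206)).items(): print(n,plane(S,u,55).round(1))
for n,u in dict(l=(286,223),bot=(408,291),r=(455,238),top=(331,186)).items(): print(n,plane(D,u,55).round(1))
for n,u in dict(nearL=(457,159),nearR=(523,187),farR=(481,249)).items(): print(n,plane(S,u,85).round(1))
for n,u in dict(a=(163,235),b=(239,270),c=(158,337),d=(78,298)).items(): print(n,plane(D,u,85).round(1))
print("cup",plane(S,(445,188),145),plane(D,(194,247),145));print("bowl",plane(S,(332,206),50),plane(D,(332,277),50))
print("sculp base",plane(S,(396,262),20),plane(D,(255,255),20))
E
```

```text
bar mid [644.2 229.6  47.4]
toteL [ 348.8 -328.4   55. ]
toteBot [ 720.7 -357.3   55. ]
toteR [ 738.4 -138.9   55. ]
toteTop [ 389.9 -104.5   55. ]
l [ 706.9 -104.6   55. ]
bot [342.  -60.5  55. ]
r [ 330.7 -297.8   55. ]
top [ 709.7 -317.9   55. ]
nearL [677.6 355.2  85. ]
nearR [873.8 386.1  85. ]
farR [893.  126.5  85. ]
a [887.1 132.8  85. ]
b [661.4 123.3  85. ]
c [660.1 352.6  85. ]
d [868.8 374.1  85. ]
cup [731.32668718 184.74543832 145.        ] [737.43391229 171.11788488 145.        ]
bowl [501.83381447   0.71280327  50.        ] [504.34837183  -7.22849578  50.        ]
sculp base [737.83645534 -10.45285602  20.        ] [718.25030415   7.02320415  20.        ]
```

View pics/crop0.png

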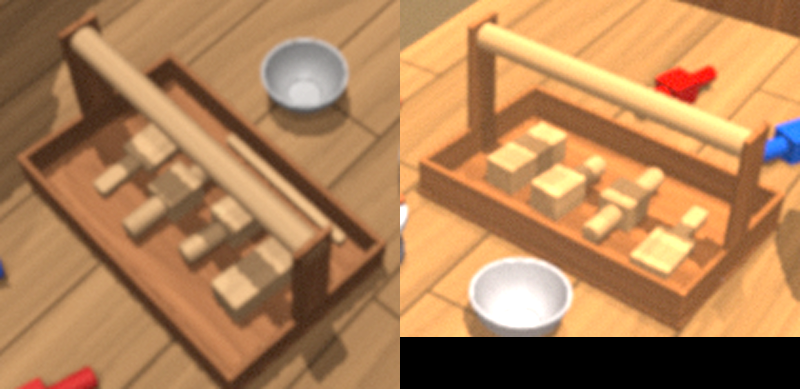

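The four things under the bar, in scene crop pixels:
- **Paddle (140,160):** flat.
- **Double (165,200):** handles on both ends, seen at (600,220) and (650,180) in the side half.
- **Third (220,230):** a block head with one handle toward -y, seen in the side half as head (557,190) and handle (593,170).
- **Block (255,275):** no handle.

The third one fits the tamper. Moves can only shift and roll, so the tool stays vertical. I'll go above the tote with the wrist camera first.

Emit:
apply_moves(plan=[{"x":0.98,"y":-0.61,"z":-0.2,"roll":0,"grip":85},{"x":0.98,"y":-0.61,"z":-0.2,"roll":0,"grip":85},{"x":0.98,"y":-0.61,"z":-0.2,"roll":0,"grip":85},{"x":0.98,"y":-0.61,"z":-0.2,"roll":0,"grip":85},{"x":0.98,"y":-0.61,"z":-0.2,"roll":0,"grip":85},{"x":0.98,"y":-0.61,"z":-0.2,"roll":0,"grip":85},{"x":0.98,"y":-0.61,"z":-0.2,"roll":0,"grip":85},{"x":0.98,"y":-0.61,"z":-0.2,"roll":0,"grip":85},{"x":0.98,"y":-0.61,"z":-0.2,"roll":0,"grip":85},{"x":0.98,"y":-0.61,"z":-0.2,"roll":0,"grip":85},{"x":0.98,"y":-0.61,"z":-0.2,"roll":0,"grip":85},{"x":0.98,"y":-0.61,"z":-0.2,"roll":0,"grip":85}])

```text
t: 1.6
tcp_pos: [339.1, -410.6, 453.1]
tool_rot: [[0.973, 0.229, 0.0], [0.229, -0.973, -0.0], [0.0, 0.0, -1.0]]
wrist_force: [0.2, -0.9, 0.6]
width: 85.5
finger_force: 0.0
```

Emit:
apply_moves(plan=[{"x":0.98,"y":-0.61,"z":-0.2,"roll":0,"grip":85},{"x":0.98,"y":-0.61,"z":-0.2,"roll":0,"grip":85},{"x":0.98,"y":-0.61,"z":-0.2,"roll":0,"grip":85},{"x":0.98,"y":-0.61,"z":-0.2,"roll":0,"grip":85},{"x":0,"y":0,"z":-0.2,"roll":-0.05,"grip":85},{"x":0,"y":0,"z":-0.2,"roll":-0.05,"grip":85},{"x":0,"y":0,"z":-0.2,"roll":-0.05,"grip":85},{"x":0,"y":0,"z":-0.2,"roll":-0.05,"grip":85},{"x":0,"y":0,"z":-0.2,"roll":-0.05,"grip":85},{"x":0,"y":0,"z":-0.2,"roll":-0.05,"grip":85},{"x":0,"y":0,"z":-0.2,"roll":-0.05,"grip":85},{"x":0,"y":0,"z":-0.2,"roll":-0.05,"grip":85}])

```text
t: 3.1
tcp_pos: [403.6, -345.6, 501.1]
tool_rot: [[0.078, 0.997, 0.0], [0.997, -0.078, -0.0], [-0.0, 0.0, -1.0]]
wrist_force: [0.0, 0.4, -0.2]
width: 84.9
finger_force: 0.0
```

```bash
python3 - <<'E'
from h import *
np.set_printoptions(precision=3,suppress=True)
s=ctrl.get_state();print(s["t"],s["q"],s["tcp_pos"],s["tool_rot"])
import pickle;pickle.dump(cam("wrist",s),open("c1.pkl","wb"));snap("wrist","w1")
E
```

```text
3.1 [ 0.897  0.297 -0.384  1.705  0.12   1.162  0.402] [ 403.615 -345.65   501.12 ] [[ 0.078  0.997  0.   ]
 [ 0.997 -0.078 -0.   ]
 [-0.     0.    -1.   ]]
```

View pics/w1.png

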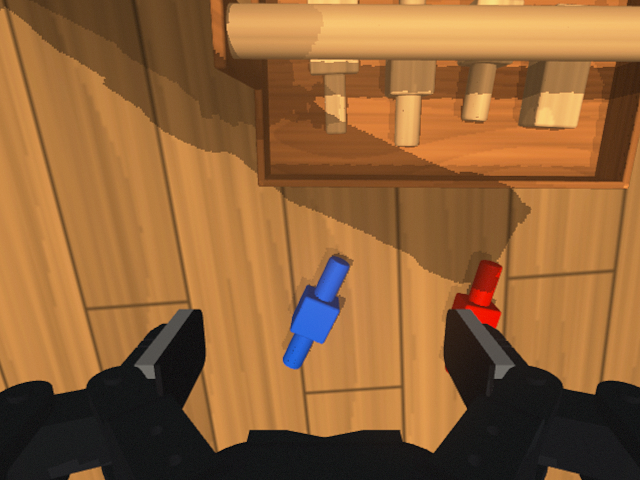

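The wrist view shows tote end and bar at the top. Below the bar are the paddle (335,95), double (408,110), tamper handle (480,95) and block (556,95). I'm moving on past the bar to see the +y side.

Emit:
apply_moves(plan=[{"x":1,"y":0.6,"z":0,"roll":0,"grip":85},{"x":1,"y":0.6,"z":0,"roll":0,"grip":85},{"x":1,"y":0.6,"z":0,"roll":0,"grip":85},{"x":1,"y":0.6,"z":0,"roll":0,"grip":85},{"x":1,"y":0.6,"z":0,"roll":0,"grip":85},{"x":1,"y":0.6,"z":0,"roll":0,"grip":85},{"x":1,"y":0.6,"z":0,"roll":0,"grip":85},{"x":1,"y":0.6,"z":0,"roll":0,"grip":85},{"x":1,"y":0.6,"z":0,"roll":0,"grip":85},{"x":1,"y":0.6,"z":0,"roll":0,"grip":85}])

```text
t: 4.4
tcp_pos: [539.9, -156.0, 500.8]
tool_rot: [[0.086, 0.996, 0.0], [0.996, -0.086, -0.0], [-0.0, 0.0, -1.0]]
wrist_force: [-0.4, 0.7, 0.1]
width: 85.1
finger_force: 0.0
```

```bash
python3 - <<'E'
from h import *
np.set_printoptions(precision=3,suppress=True)
s=ctrl.get_state();print(s["t"],s["q"],s["tcp_pos"])
import pickle;pickle.dump(cam("wrist",s),open("c2.pkl","wb"));snap("wrist","w2")
E
```

```text
4.4 [ 0.528  0.362 -0.476  1.626  0.176  1.195 -0.072] [ 539.91  -156.028  500.849]
```

View pics/w2.png

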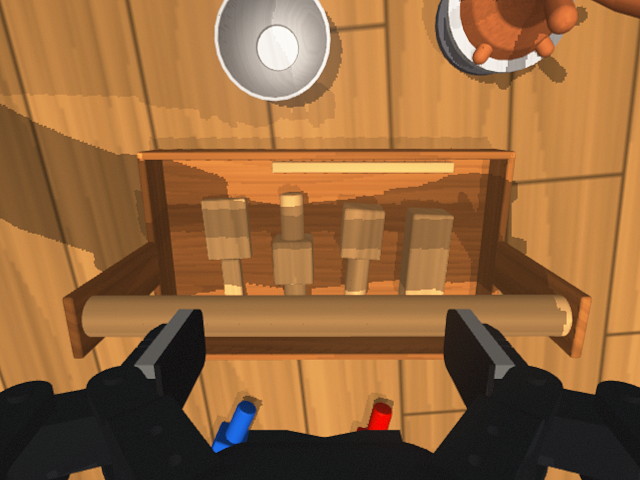

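The wrist view shows the +y side of the tote. Below the wall at row 150 and the stick at row 167 are the paddle blade (226,230), double (292,245), tamper head (363,232) with its handle going under the bar (355,275), and block (427,250). The bar lies at rows 296-336, the bowl at (272,48) and the sculpture at (505,35).

```bash
python3 - <<'E'
from h import *
import pickle
np.set_printoptions(precision=1,suppress=True)
c1,c2=[pickle.load(open(f"c{i}.pkl","rb")) for i in(1,2)]
S,D=cam("scene"),cam("side")
t0=np.array([540.,-215,0]);
wl=[plane(c2,u,55) for u in((140,152),(515,152))];print("wall+y corners",wl)
wn=[plane(c1,u,55) for u in((260,185),)];print("wall -y near corner",wn)
yaw=np.arctan2((wl[1]-wl[0])[1],(wl[1]-wl[0])[0]);print("yaw",np.degrees(yaw))
ba=[(plane(c2,(x,296),182)+plane(c2,(x,336),182))/2 for x in (200,450)];print("bar axis c2",ba)
ba=[(plane(c1,(x,4),182)+plane(c1,(x,59),182))/2 for x in (300,600)];print("bar axis c1",ba)
print("head corners",[plane(c2,u,48) for u in((344,206),(384,209))],"back",[plane(c2,u,48) for u in((342,257),(381,259))])
print("handle c2",plane(c2,(348,290),41),plane(c2,(368,290),41)," end c1",plane(c1,(476,121),33), "axis",plane(c1,(481,70),41))
print("tri head corner +x+y",tri([ray(c2,(384,209)),ray(D,(336.8,224.5))]))
print("bowl",plane(c2,(272,43),50)); print("stick",plane(c2,(272,163),20),plane(c2,(453,172),20))
im=cv2.cvtColor(cv2.imread("pics/w2.png")[190:300,330:400],cv2.COLOR_BGR2GRAY)
E
```

```text
wall+y corners [array([360.5, -95.5,  55. ]), array([ 733.7, -127.4,   55. ])]
wall -y near corner [array([ 339.2, -328.6,   55. ])]
yaw -4.875948176916833
bar axis c2 [array([ 437.4, -219.9,  182. ]), array([ 631.4, -236.5,  182. ])]
bar axis c1 [array([ 397.9, -216.7,  182. ]), array([ 590.2, -231.5,  182. ])]
head corners [array([ 559.8, -168.8,   48. ]), array([ 601.6, -175.6,   48. ])] back [array([ 553.6, -224.9,   48. ]), array([ 595.9, -230.9,   48. ])]
handle c2 [ 557.6 -267.2   41. ] [ 580.3 -269.1   41. ]  end c1 [ 565.5 -283.    33. ] axis [ 566.2 -235.2   41. ]
tri head corner +x+y [ 600.  -174.7   54.3]
bowl [503.3  -7.2  50. ]
stick [ 485.9 -120.1   20. ] [ 682.7 -146.7   20. ]
```

Measured: the tote yaw is -4.9°, matching the tool. The bar axis is at y≈-232 at x=580, and the tamper head end is at y≈-172, 60 mm from the bar axis. The head top triangulates to ~50 mm. Next is the chest.

Emit:
apply_moves(plan=[{"x":1,"y":0.2,"z":0.2,"roll":0,"grip":85},{"x":1,"y":0.2,"z":0.2,"roll":0,"grip":85},{"x":1,"y":0.2,"z":0.2,"roll":0,"grip":85},{"x":1,"y":0.2,"z":0.2,"roll":0,"grip":85},{"x":1,"y":0.2,"z":0.2,"roll":0,"grip":85},{"x":1,"y":0.2,"z":0.2,"roll":0,"grip":85},{"x":1,"y":0.2,"z":0.2,"roll":0,"grip":85},{"x":1,"y":0.2,"z":0.2,"roll":0,"grip":85},{"x":1,"y":0.2,"z":0.2,"roll":0,"grip":85},{"x":1,"y":0.2,"z":0.2,"roll":0,"grip":85},{"x":1,"y":0.2,"z":0.2,"roll":0,"grip":85},{"x":1,"y":0.2,"z":0.2,"roll":0,"grip":85}])

```text
t: 5.95
tcp_pos: [608.1, 78.5, 452.4]
tool_rot: [[0.084, 0.996, -0.0], [0.996, -0.084, 0.0], [0.0, -0.0, -1.0]]
wrist_force: [0.5, 0.2, -0.6]
width: 84.7
finger_force: 0.0
```

Emit:
apply_moves(plan=[{"x":1,"y":0.2,"z":0.2,"roll":-0.01,"grip":50},{"x":1,"y":0.2,"z":0.2,"roll":-0.01,"grip":50},{"x":1,"y":0.2,"z":0.2,"roll":-0.01,"grip":50},{"x":1,"y":0.2,"z":0.2,"roll":-0.01,"grip":50},{"x":0,"y":0,"z":0,"roll":0,"grip":50}])

```text
t: 6.58
tcp_pos: [626.6, 158.5, 436.1]
tool_rot: [[-0.044, 0.999, -0.001], [0.999, 0.044, 0.001], [0.001, -0.001, -1.0]]
wrist_force: [0.1, -0.1, 0.3]
width: 49.7
finger_force: 0.0
```

```bash
python3 - <<'E'
from h import *
np.set_printoptions(precision=3,suppress=True)
s=ctrl.get_state();print(s["t"],s["q"],s["tcp_pos"])
import pickle;pickle.dump(cam("wrist",s),open("c3.pkl","wb"));snap("wrist","w3")
E
```

```text
6.575 [ 0.007  0.574 -0.543  1.483  0.309  1.171 -0.541] [626.579 158.509 436.131]
```

View pics/w3.png

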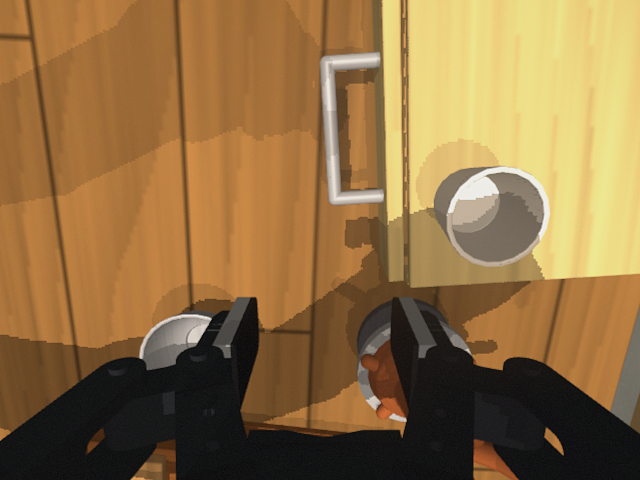

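The wrist view shows the drawer bar from (327,62) to (336,198), the cabinet front edge at about x=405, and the cup at (495,215).

```bash
python3 - <<'E'
from h import *
import pickle
np.set_printoptions(precision=1,suppress=True)
c=pickle.load(open("c3.pkl","rb"));D=cam("side");S=cam("scene")
a,b=plane(c,(328,66),50),plane(c,(337,197),50);print("bar",a,b,(a+b)/2)
e=[plane(c,u,85) for u in((404,5),(409,286))];d=e[0]-e[1];print("edge",e,"yaw of -y->+y dir from y",np.degrees(np.arctan2(-d[0],d[1])))
print("bar yaw",np.degrees(np.arctan2(-(a-b)[0],(a-b)[1])))
print("cup rim",plane(c,(497,216),145))
# bar height: bar ends in side view
im=cv2.imread("pics/d0.png");g=im.astype(int);m=((g.max(2)-g.min(2)<30)&(g.mean(2)>120)).astype(np.uint8);m[:285]=0;m[345:]=0;m[:,:180]=0;m[:,245:]=0
ys,xs=np.nonzero(m);print("side bar px",xs.min(),xs.max(),ys.min(),ys.max(),len(xs))
for u in((234,296),(193,330)):
    for v in((328,66),(337,197)): print(u,v,tri([ray(c,v),ray(D,u)]))
st=ctrl.get_state();R=np.array(st["tool_rot"]);p=np.array(st["tcp_pos"])
g=(a+b)/2;g[2]=205+3;print("shift tool mm",R.T@(g-p))
E
```

```text
bar [624.  275.6  50. ] [637.  169.3  50. ] [630.5 222.4  50. ]
edge [array([675.3, 313. ,  85. ]), array([700.7, 102.1,  85. ])] yaw of -y->+y dir from y 6.847442461607841
bar yaw 7.002259446364045
cup rim [738.7 177.4 145. ]
side bar px 185 238 290 335 459
(234, 296) (328, 66) [601.8 244.4 137.5]
(234, 296) (337, 197) [636.7 170.7  58.6]
(193, 330) (328, 66) [630.8 281.8  59.5]
(193, 330) (337, 197) [663.6 206.4  -1. ]
shift tool mm [ 64.9   6.7 228.4]
```

Emit:
apply_moves(plan=[{"x":0.9,"y":0.08,"z":1,"roll":-0.006,"grip":36},{"x":0.9,"y":0.08,"z":1,"roll":-0.006,"grip":36},{"x":0.9,"y":0.08,"z":1,"roll":-0.006,"grip":36},{"x":0.55,"y":0.08,"z":1,"roll":-0.006,"grip":36},{"x":0,"y":0,"z":1,"roll":0,"grip":36},{"x":0,"y":0,"z":1,"roll":0,"grip":36}])

```text
t: 7.38
tcp_pos: [628.9, 221.2, 315.2]
tool_rot: [[-0.116, 0.993, -0.0], [0.993, 0.116, -0.001], [-0.0, -0.0, -1.0]]
wrist_force: [0.1, 0.3, -0.7]
width: 35.9
finger_force: 0.0
```

```bash
python3 - <<'E'
from h import *
st=ctrl.get_state();R=np.array(st["tool_rot"]);p=np.array(st["tcp_pos"])
print(R.T@(np.array([630.5,222.4,208])-p),R[:,1],st["width"])
E
```

```text
[  1.07748896   1.78516603 107.22221015] [ 9.93292103e-01  1.15631942e-01 -2.30046137e-04] 35.94078081283874
```

Emit:
apply_moves(force=40, plan=[{"x":0.05,"y":0.08,"z":1,"roll":0,"grip":36},{"x":0,"y":0,"z":1,"roll":0,"grip":36},{"x":0,"y":0,"z":1,"roll":0,"grip":36},{"x":0,"y":0,"z":1,"roll":0,"grip":36},{"x":0,"y":0,"z":0.8,"roll":0,"grip":36},{"x":0,"y":0,"z":0.4,"roll":0,"grip":36},{"x":0,"y":0,"z":0,"roll":0,"grip":36},{"x":0,"y":0,"z":0,"roll":0,"grip":5},{"x":0,"y":0,"z":0,"roll":0,"grip":5},{"x":0,"y":0,"z":0,"roll":0,"grip":5}])

```text
t: 8.62
tcp_pos: [630.5, 223.1, 213.5]
tool_rot: [[-0.116, 0.993, 0.001], [0.993, 0.116, 0.0], [0.0, 0.001, -1.0]]
wrist_force: [-0.6, -0.3, 6.1]
width: 10.5
finger_force: 39.3
```

Emit:
apply_moves(plan=[{"x":0,"y":-0.5,"z":0,"roll":0,"grip":5},{"x":0,"y":-1,"z":0,"roll":0,"grip":5},{"x":0,"y":-1,"z":0,"roll":0,"grip":5},{"x":0,"y":-1,"z":0,"roll":0,"grip":5},{"x":0,"y":-1,"z":0,"roll":0,"grip":5},{"x":0,"y":-1,"z":0,"roll":0,"grip":5},{"x":0,"y":-1,"z":0,"roll":0,"grip":5},{"x":0,"y":-0.8,"z":0,"roll":0,"grip":5},{"x":0,"y":-0.5,"z":0,"roll":0,"grip":5},{"x":0,"y":-0.2,"z":0,"roll":0,"grip":5},{"x":0,"y":0,"z":0,"roll":0,"grip":5}])

```text
t: 10.0
tcp_pos: [470.9, 205.2, 213.4]
tool_rot: [[-0.117, 0.993, 0.001], [0.993, 0.117, 0.002], [0.002, 0.001, -1.0]]
wrist_force: [-2.2, 5.4, 7.4]
width: 10.5
finger_force: 40.1
```

Emit:
apply_moves(plan=[{"x":0,"y":0,"z":0,"roll":0,"grip":36},{"x":0,"y":0,"z":0,"roll":0,"grip":36},{"x":0,"y":0,"z":-1,"roll":0,"grip":36},{"x":0,"y":0,"z":-1,"roll":0,"grip":36},{"x":0,"y":0,"z":-1,"roll":0,"grip":36},{"x":0,"y":0,"z":-1,"roll":0.01,"grip":60},{"x":0,"y":0,"z":-1,"roll":0.01,"grip":60},{"x":0,"y":0,"z":-1,"roll":0.01,"grip":60},{"x":0,"y":0,"z":-1,"roll":0.01,"grip":60},{"x":0,"y":0,"z":-1,"roll":0.01,"grip":60},{"x":0,"y":0,"z":-1,"roll":0.015,"grip":60},{"x":0,"y":0,"z":-1,"roll":0,"grip":60}])

```text
t: 11.5
tcp_pos: [471.2, 204.1, 413.3]
tool_rot: [[0.088, 0.996, -0.0], [0.996, -0.088, -0.0], [-0.0, -0.0, -1.0]]
wrist_force: [-0.9, 0.4, -0.1]
width: 60.1
finger_force: 0.0
```

Emit:
apply_moves(plan=[{"x":-0.96,"y":0.37,"z":0,"roll":0,"grip":60},{"x":-0.96,"y":0.37,"z":0,"roll":0,"grip":60},{"x":-0.96,"y":0.37,"z":0,"roll":0,"grip":60},{"x":-0.96,"y":0.37,"z":0,"roll":0,"grip":60},{"x":-0.96,"y":0.37,"z":0,"roll":0,"grip":60},{"x":-0.96,"y":0.37,"z":0,"roll":0,"grip":60},{"x":-0.96,"y":0.37,"z":0,"roll":0,"grip":60},{"x":-0.96,"y":0.37,"z":0,"roll":0,"grip":60},{"x":-0.96,"y":0.37,"z":0,"roll":0,"grip":60},{"x":-0.96,"y":0.37,"z":0,"roll":0,"grip":60},{"x":-0.96,"y":0.37,"z":0,"roll":0,"grip":60}])

```text
t: 12.88
tcp_pos: [533.9, -14.0, 412.6]
tool_rot: [[0.088, 0.996, -0.0], [0.996, -0.088, -0.0], [-0.0, -0.0, -1.0]]
wrist_force: [0.1, 0.0, -0.3]
width: 60.1
finger_force: 0.0
```

```bash
python3 - <<'E'
from h import *
import pickle
st=ctrl.get_state();R=np.array(st["tool_rot"]);p=np.array(st["tcp_pos"]);pickle.dump(cam("wrist",st),open("c4.pkl","wb"))
snap("wrist","w4");snap("scene","s4")
print(R.T@(np.array([580.5,-170,190])-p),R[:,1],st["width"])
E
```

```text
[-151.2702702    60.15765854  222.58641334] [ 9.96149823e-01 -8.76664888e-02 -3.42003970e-04] 60.06438912947163
```

View pics/w4.png

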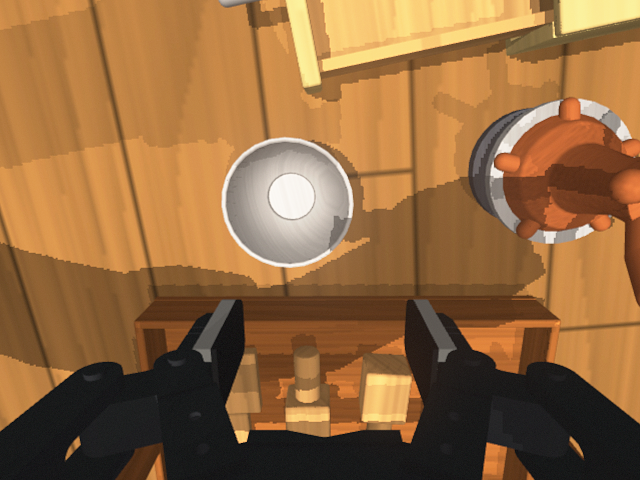

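The wrist view shows the drawer standing open at the top, the bowl (288,200) and sculpture (560,170) undisturbed, and the tamper head at (387,385) with its far top edge from (363,355) to (411,358).

```bash
python3 - <<'E'
from h import *
import pickle
np.set_printoptions(precision=1,suppress=True)
c2,c4=[pickle.load(open(f"c{i}.pkl","rb")) for i in(2,4)]
for u,v in (((344,206),(363,356)),((384,209),(411,358))): print(plane(c2,u,48),plane(c4,v,48),tri([ray(c2,u),ray(c4,v)]))
print("wall top inner/outer",plane(c4,(155,297),55),plane(c4,(535,297),55))
for f,c in(("w2",c2),("w4",c4)):
    g=cv2.imread(f"pics/{f}.png").astype(int)
    x=364 if f=="w2" else 388
    col=g[(195 if f=="w2" else 335):(245 if f=="w2" else 380),x-8:x+9].mean((1,2)); print(f,col.astype(int))
E
```

```text
[ 559.8 -168.8   48. ] [ 558.  -152.1   48. ] [ 560.6 -176.5    8.7]
[ 601.6 -175.6   48. ] [ 602.4 -158.1   48. ] [ 608.5 -184.     7.6]
wall top inner/outer [380.6 -74.   55. ] [ 710.3 -102.7   55. ]
w2 [126  95  80  82  81  80  79  78  81  85  85  85  86  88 101 123 134 141
 142 141 141 140 140 138 125 114 113 113 113 113 112 112 112 112 111 111
 111 111 110 110 110 110 110 110 109 109 109 109 109 109]
w4 [ 83  83  83  82  85  92  98 105 107 112 116 119 121 124 122 119 117 116
 111  90  82  83  83  83  84  85  85  85  84  85  85  85  85  85  86  87
  89  88  97 133 170 186 194 199 199]
```

```bash
python3 - <<'E'
from h import *
import pickle
np.set_printoptions(precision=1,suppress=True)
c2,c4=[pickle.load(open(f"c{i}.pkl","rb")) for i in(2,4)]
print("top",plane(c2,(364,209.5),48),plane(c4,(388,373.8),48),tri([ray(c2,(364,209.5)),ray(c4,(388,373.8))]))
print("bot",plane(c2,(364,203.5),8),plane(c4,(387,354),8),tri([ray(c2,(364,203.5)),ray(c4,(387,354))]))
print("wall",plane(c4,(155,297),55),plane(c2,(140,150),55),plane(c4,(300,297),8),plane(c4,(300,325),55),plane(c4,(300,320),8))
E
```

```text
top [ 580.6 -174.3   48. ] [ 580.3 -173.1   48. ] [ 580.7 -174.9   45.4]
bot [ 584.3 -175.7    8. ] [ 585.1 -176.8    8. ] [ 584.4 -175.1   10.7]
wall [380.6 -74.   55. ] [360.9 -93.6  55. ] [ 501.6 -105.2    8. ] [ 503.7 -111.7   55. ] [ 499.  -130.2    8. ]
```

Emit:
apply_moves(plan=[{"x":-0.95,"y":0.385,"z":0,"roll":0,"grip":60},{"x":-0.95,"y":0.385,"z":0,"roll":0,"grip":60},{"x":-0.95,"y":0.385,"z":0,"roll":0,"grip":60},{"x":-0.95,"y":0.385,"z":0.5,"roll":0,"grip":60},{"x":-0.95,"y":0.385,"z":0.5,"roll":0,"grip":60},{"x":-0.95,"y":0.385,"z":0.5,"roll":0,"grip":60},{"x":-0.95,"y":0.385,"z":0.5,"roll":0,"grip":60},{"x":-0.9,"y":0.385,"z":0.5,"roll":0,"grip":60},{"x":0,"y":0,"z":0.5,"roll":0,"grip":60},{"x":0,"y":0,"z":0,"roll":0,"grip":60}])

```text
t: 14.22
tcp_pos: [582.0, -168.6, 351.8]
tool_rot: [[0.087, 0.996, -0.001], [0.996, -0.087, 0.001], [0.001, -0.001, -1.0]]
wrist_force: [-1.2, 0.4, 1.6]
width: 60.2
finger_force: 0.0
```

```bash
python3 - <<'E'
from h import *
st=ctrl.get_state();R=np.array(st["tool_rot"]);p=np.array(st["tcp_pos"])
print(R.T@(np.array([581.9,-170.1,190])-p),R[:,1],st["width"],st["q"])
E
```

```text
[ -1.64468049   0.28549348 161.80372036] [ 0.9962175  -0.08688355 -0.00139465] 60.15414266083014 [ 0.46952355  0.57727986 -0.41606338  1.68751236  0.27647048  0.93683899
 -0.13890634]
```

Emit:
apply_moves(plan=[{"x":0,"y":0,"z":1,"roll":0,"grip":60},{"x":0,"y":0,"z":1,"roll":0,"grip":60},{"x":0,"y":0,"z":1,"roll":0,"grip":60},{"x":0,"y":0,"z":1,"roll":0,"grip":60},{"x":0,"y":0,"z":1,"roll":0,"grip":60},{"x":0,"y":0,"z":0.8,"roll":0,"grip":60},{"x":0,"y":0,"z":0.6,"roll":0,"grip":60},{"x":0,"y":0,"z":0.4,"roll":0,"grip":60},{"x":0,"y":0,"z":0,"roll":0,"grip":60}])

```text
t: 15.35
tcp_pos: [582.1, -168.9, 216.4]
tool_rot: [[0.087, 0.996, -0.0], [0.996, -0.087, 0.0], [0.0, -0.0, -1.0]]
wrist_force: [-0.5, 0.2, 0.4]
width: 59.7
finger_force: 0.0
```

Emit:
apply_moves(force=30, plan=[{"x":0,"y":0,"z":0.7,"roll":0,"grip":60},{"x":-0.05,"y":0,"z":0.6,"roll":0,"grip":60},{"x":0,"y":0,"z":0,"roll":0,"grip":60},{"x":0,"y":0,"z":0,"roll":0,"grip":30},{"x":0,"y":0,"z":0,"roll":0,"grip":30},{"x":0,"y":0,"z":0,"roll":0,"grip":30}])

```text
t: 16.1
tcp_pos: [582.1, -170.0, 190.9]
tool_rot: [[0.087, 0.996, 0.0], [0.996, -0.087, -0.0], [0.0, 0.0, -1.0]]
wrist_force: [1.0, 1.2, -0.6]
width: 43.8
finger_force: 30.6
```

Width is 43.8 mm, so the head's end is held. I'll drag it along the floor towards +y, then regrip deeper.

Emit:
apply_moves(plan=[{"x":0.4,"y":0,"z":0,"roll":0,"grip":30},{"x":0.5,"y":0,"z":0,"roll":0,"grip":30},{"x":0.4,"y":0,"z":0,"roll":0,"grip":30},{"x":0,"y":0,"z":0,"roll":0,"grip":30},{"x":0,"y":0,"z":0,"roll":0,"grip":60},{"x":0,"y":0,"z":0,"roll":0,"grip":60},{"x":-0.4,"y":0,"z":0,"roll":0,"grip":60},{"x":-0.5,"y":0,"z":0,"roll":0,"grip":60},{"x":-0.4,"y":0,"z":0,"roll":0,"grip":60},{"x":0,"y":0,"z":0,"roll":0,"grip":60}])

```text
t: 17.35
tcp_pos: [581.8, -171.1, 190.7]
tool_rot: [[0.089, 0.996, -0.0], [0.996, -0.089, -0.0], [-0.0, 0.0, -1.0]]
wrist_force: [0.4, -0.3, 0.5]
width: 60.2
finger_force: 0.0
```

```bash
python3 - <<'E'
from h import *
import pickle
st=ctrl.get_state();pickle.dump(cam("wrist",st),open("c5.pkl","wb"));w=snap("wrist","w5");d=ctrl.read_camera("side")
print(st["tcp_pos"],st["width"])
a=cv2.resize(w,(400,300));b=cv2.resize(d[140:300,275:465],(400,337),interpolation=cv2.INTER_CUBIC)
o=np.zeros((337,800,3),np.uint8);o[:300,:400]=a;o[:,400:]=b
cv2.imwrite("pics/m5.png",cv2.cvtColor(o,cv2.COLOR_RGB2BGR))
E
```

```text
[ 581.8238986  -171.08944069  190.67578715] 60.22261291708419
```

View pics/m5.png

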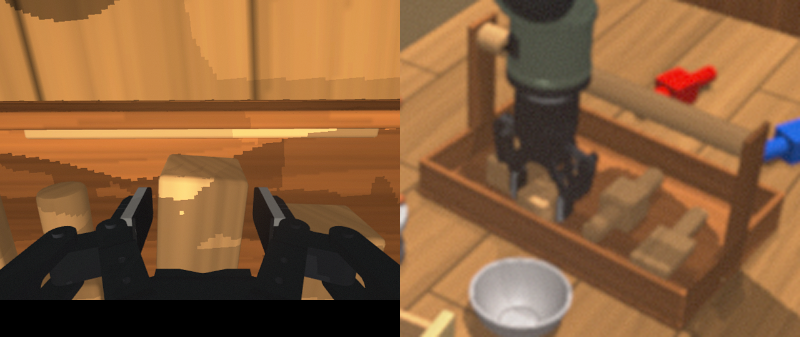

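The wrist half shows the head at (205,200) between the open fingers, well clear of the stick (200,131). Now I'll grip fully, lift below the bar and move out sideways.

Emit:
apply_moves(force=50, plan=[{"x":0,"y":0,"z":0,"roll":0,"grip":30},{"x":0,"y":0,"z":0,"roll":0,"grip":30},{"x":0,"y":0,"z":0,"roll":0,"grip":30},{"x":0,"y":0,"z":-0.5,"roll":0,"grip":30},{"x":0,"y":0,"z":-1,"roll":0,"grip":30},{"x":0,"y":0,"z":-1,"roll":0,"grip":30},{"x":0,"y":0,"z":-0.9,"roll":0,"grip":30},{"x":0,"y":0,"z":0,"roll":0,"grip":30}])

```text
t: 18.45
tcp_pos: [582.4, -170.2, 260.6]
tool_rot: [[0.088, 0.996, 0.003], [0.996, -0.088, -0.001], [-0.001, 0.003, -1.0]]
wrist_force: [-0.3, -1.1, -0.7]
width: 44.2
finger_force: 49.8
```

Emit:
apply_moves(plan=[{"x":0.5,"y":0,"z":0,"roll":0,"grip":30},{"x":1,"y":0,"z":0,"roll":0,"grip":30},{"x":1,"y":0,"z":0,"roll":0,"grip":30},{"x":1,"y":0,"z":0,"roll":0,"grip":30},{"x":1,"y":0,"z":-0.5,"roll":0,"grip":30},{"x":0.5,"y":-0.2,"z":-1,"roll":0,"grip":30},{"x":0.5,"y":-0.2,"z":-1,"roll":0,"grip":30},{"x":0.5,"y":-0.2,"z":-1,"roll":0,"grip":30},{"x":0.5,"y":-0.2,"z":-1,"roll":0,"grip":30},{"x":0.5,"y":-0.2,"z":-1,"roll":0,"grip":30}])

```text
t: 19.7
tcp_pos: [574.1, -28.3, 370.3]
tool_rot: [[0.088, 0.996, 0.0], [0.996, -0.088, -0.0], [-0.0, 0.0, -1.0]]
wrist_force: [-0.1, -0.0, -1.5]
width: 44.0
finger_force: 49.8
```

```bash
python3 - <<'E'
from h import *
import pickle
np.set_printoptions(precision=1,suppress=True)
st=ctrl.get_state();pickle.dump(cam("wrist",st),open("c6.pkl","wb"));w=snap("wrist","w6");s=snap("scene","s6");d=snap("side","d6")
print(st["tcp_pos"],st["width"],st["finger_force"])
o=np.zeros((300,800,3),np.uint8);o[:,:400]=cv2.resize(w,(400,300));o[:,400:]=cv2.resize(d,(400,300))
cv2.imwrite("pics/m6.png",cv2.cvtColor(o,cv2.COLOR_RGB2BGR))
E
```

```text
[574.1 -28.3 370.3] 43.95054844926727 49.765392718836665
```

View pics/m6.png

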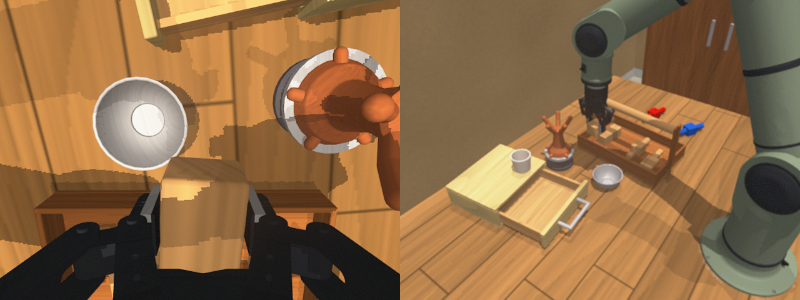

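The tamper is held level, its handle side under the gripper at (205,215) in the wrist half. The drawer is open and the bystanders are untouched. I'm heading to the drawer.

Emit:
apply_moves(plan=[{"x":1,"y":0,"z":0,"roll":0,"grip":30},{"x":1,"y":0,"z":0,"roll":0,"grip":30},{"x":1,"y":0,"z":0,"roll":0,"grip":30},{"x":1,"y":0,"z":0,"roll":0,"grip":30},{"x":1,"y":0,"z":0,"roll":0,"grip":30},{"x":1,"y":0,"z":0,"roll":0,"grip":30},{"x":1,"y":0,"z":0,"roll":0,"grip":30},{"x":1,"y":0,"z":0,"roll":0,"grip":30},{"x":1,"y":0,"z":0,"roll":0,"grip":30},{"x":1,"y":0,"z":0,"roll":0,"grip":30},{"x":1,"y":0,"z":0,"roll":0,"grip":30},{"x":1,"y":0,"z":0,"roll":0,"grip":30}])

```text
t: 21.35
tcp_pos: [595.4, 211.6, 368.7]
tool_rot: [[0.087, 0.996, -0.0], [0.996, -0.087, -0.0], [-0.0, -0.0, -1.0]]
wrist_force: [0.1, -0.9, -1.1]
width: 44.0
finger_force: 49.8
```

Emit:
apply_moves(plan=[{"x":1,"y":0,"z":0.5,"roll":-0.022,"grip":30},{"x":0.6,"y":0,"z":0.5,"roll":-0.022,"grip":30},{"x":0,"y":0,"z":0.5,"roll":-0.022,"grip":30},{"x":0,"y":0,"z":0.5,"roll":0,"grip":30},{"x":0,"y":0,"z":0,"roll":0,"grip":30}])

```text
t: 21.98
tcp_pos: [597.2, 242.2, 327.6]
tool_rot: [[-0.119, 0.993, -0.001], [0.993, 0.119, -0.001], [-0.0, -0.001, -1.0]]
wrist_force: [-0.5, -0.0, -1.4]
width: 44.2
finger_force: 49.8
```

```bash
python3 - <<'E'
from h import *
import pickle
np.set_printoptions(precision=1,suppress=True)
st=ctrl.get_state();c=cam("wrist",st);pickle.dump(c,open("c7.pkl","wb"));w=snap("wrist","w7");d=snap("side","d7")
R=np.array(st["tool_rot"]);p=np.array(st["tcp_pos"]);print(p,R[:,1]*100,R.T@(np.array([595.1,244.9,202])-p))
o=np.zeros((300,800,3),np.uint8);o[:,:400]=cv2.resize(w,(400,300));o[:,400:]=cv2.resize(d[180:390,60:340],(400,300))
cv2.imwrite("pics/m7.png",cv2.cvtColor(o,cv2.COLOR_RGB2BGR))
E
```

```text
[597.2 242.2 327.6] [99.3 11.9 -0.1] [  3.   -1.6 125.6]
```

View pics/m7.png

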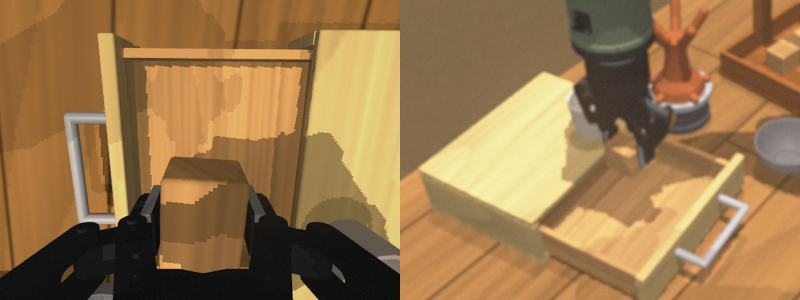

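The wrist half shows the tamper above the open drawer interior (floor 150-300, 65-220), clear of the front panel at x=115 and the cabinet edge at x=310. Lowering.

Emit:
apply_moves(plan=[{"x":0.1,"y":-0.1,"z":1,"roll":0,"grip":30},{"x":0,"y":0,"z":1,"roll":0,"grip":30},{"x":0,"y":0,"z":1,"roll":0,"grip":30},{"x":0,"y":0,"z":1,"roll":0,"grip":30},{"x":0,"y":0,"z":0.9,"roll":0,"grip":30},{"x":0,"y":0,"z":0.6,"roll":0,"grip":30},{"x":0,"y":0,"z":0.2,"roll":0,"grip":30},{"x":0,"y":0,"z":0.1,"roll":0,"grip":30},{"x":0,"y":0,"z":0.1,"roll":0,"grip":30},{"x":0,"y":0,"z":0,"roll":0,"grip":30},{"x":0,"y":0,"z":0,"roll":0,"grip":30}])

```text
t: 23.45
tcp_pos: [595.1, 244.0, 211.0]
tool_rot: [[-0.119, 0.993, 0.0], [0.993, 0.119, 0.0], [0.0, 0.0, -1.0]]
wrist_force: [-0.2, -0.3, -0.9]
width: 44.3
finger_force: 49.8
```

Emit:
apply_moves(plan=[{"x":0,"y":0,"z":0.2,"roll":0,"grip":30},{"x":0,"y":0,"z":0.15,"roll":0,"grip":30},{"x":0,"y":0,"z":0.1,"roll":0,"grip":30},{"x":0,"y":0,"z":0,"roll":0,"grip":30},{"x":0,"y":0,"z":0,"roll":0,"grip":30}])

```text
t: 24.08
tcp_pos: [595.1, 244.0, 201.8]
tool_rot: [[-0.119, 0.993, 0.0], [0.993, 0.119, 0.0], [0.0, 0.0, -1.0]]
wrist_force: [0.4, 0.0, -1.7]
width: 44.0
finger_force: 49.8
```

Emit:
apply_moves(plan=[{"x":0,"y":0,"z":0.05,"roll":0,"grip":30},{"x":0,"y":0,"z":0.05,"roll":0,"grip":30},{"x":0,"y":0,"z":0,"roll":0,"grip":30},{"x":0,"y":0,"z":0,"roll":0,"grip":30}])

```text
t: 24.58
tcp_pos: [595.8, 244.1, 201.0]
tool_rot: [[-0.119, 0.993, 0.002], [0.993, 0.119, 0.001], [0.0, 0.002, -1.0]]
wrist_force: [-0.3, -2.0, 14.6]
width: 44.1
finger_force: 51.0
```

Contact at TCP z 201, as predicted. Letting go and rising.

Emit:
apply_moves(plan=[{"x":0,"y":0,"z":-0.03,"roll":0,"grip":42},{"x":0,"y":0,"z":0,"roll":0,"grip":50},{"x":0,"y":0,"z":0,"roll":0,"grip":62},{"x":0,"y":0,"z":0,"roll":0,"grip":62},{"x":0,"y":0,"z":-0.5,"roll":0,"grip":62},{"x":0,"y":0,"z":-1,"roll":0,"grip":62},{"x":0,"y":0,"z":-1,"roll":0,"grip":62},{"x":0,"y":0,"z":-1,"roll":0,"grip":62},{"x":0,"y":0,"z":-1,"roll":0,"grip":50},{"x":0,"y":0,"z":-1,"roll":0,"grip":40},{"x":0,"y":0,"z":-1,"roll":0,"grip":36}])

```text
t: 25.95
tcp_pos: [595.0, 243.9, 331.7]
tool_rot: [[-0.119, 0.993, -0.0], [0.993, 0.119, 0.0], [0.0, -0.0, -1.0]]
wrist_force: [0.1, -0.3, -0.6]
width: 36.0
finger_force: 0.0
```

Emit:
apply_moves(plan=[{"x":-0.2,"y":-1,"z":0,"roll":0,"grip":36},{"x":-0.2,"y":-1,"z":0,"roll":0,"grip":36},{"x":-0.2,"y":-1,"z":0,"roll":0,"grip":36},{"x":-0.2,"y":-1,"z":0,"roll":0,"grip":36},{"x":-0.2,"y":-1,"z":0,"roll":0,"grip":36},{"x":-0.2,"y":-1,"z":0,"roll":0,"grip":36},{"x":0,"y":-0.4,"z":0,"roll":0,"grip":36},{"x":0,"y":0,"z":0,"roll":0,"grip":36}])

```text
t: 26.95
tcp_pos: [471.0, 205.1, 330.8]
tool_rot: [[-0.12, 0.993, 0.001], [0.993, 0.12, 0.0], [0.0, 0.001, -1.0]]
wrist_force: [1.0, 0.7, 0.2]
width: 35.9
finger_force: 0.0
```

```bash
python3 - <<'E'
from h import *
import pickle
np.set_printoptions(precision=1,suppress=True)
st=ctrl.get_state();c=cam("wrist",st);w=snap("wrist","w8");d=snap("side","d8")
R=np.array(st["tool_rot"]);p=np.array(st["tcp_pos"]);print(st["t"],p,R[:,1]*100,R.T@(np.array([471,205,210])-p))
o=np.zeros((300,800,3),np.uint8);o[:,:400]=cv2.resize(w,(400,300));o[:,400:]=cv2.resize(d[180:390,60:340],(400,300))
cv2.imwrite("pics/m8.png",cv2.cvtColor(o,cv2.COLOR_RGB2BGR))
E
```

```text
26.95 [471.  205.1 330.8] [99.3 12.   0.1] [ -0.1  -0.1 120.8]
```

View pics/m8.png

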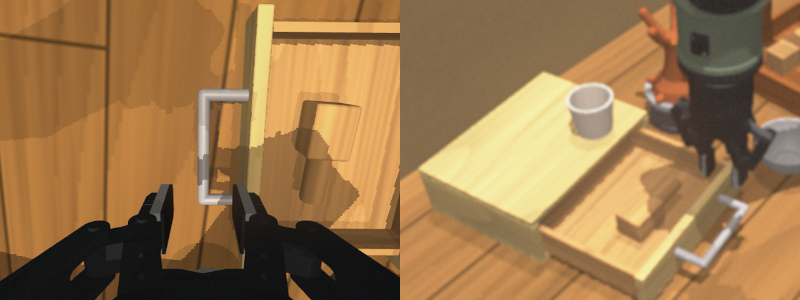

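The tamper lies flat in the drawer: wrist half (328,150), side half (645,210). Gripping the bar again to push the drawer shut.

Emit:
apply_moves(force=30, plan=[{"x":0,"y":0,"z":1,"roll":0,"grip":36},{"x":0,"y":0,"z":1,"roll":0,"grip":36},{"x":0,"y":0,"z":1,"roll":0,"grip":36},{"x":0,"y":0,"z":1,"roll":0,"grip":36},{"x":0,"y":0,"z":1,"roll":0,"grip":36},{"x":0,"y":0,"z":0.6,"roll":0,"grip":36},{"x":0,"y":0,"z":0.3,"roll":0,"grip":36},{"x":0,"y":0,"z":0,"roll":0,"grip":36},{"x":0,"y":0,"z":0,"roll":0,"grip":5},{"x":0,"y":0,"z":0,"roll":0,"grip":5},{"x":0,"y":0,"z":0,"roll":0,"grip":5}])

```text
t: 28.42
tcp_pos: [471.1, 204.9, 212.9]
tool_rot: [[-0.119, 0.993, 0.001], [0.993, 0.119, 0.0], [0.0, 0.001, -1.0]]
wrist_force: [-0.2, -0.8, 7.1]
width: 10.5
finger_force: 29.4
```

Emit:
apply_moves(plan=[{"x":0,"y":0.3,"z":0,"roll":0,"grip":5},{"x":0,"y":0.5,"z":0,"roll":0,"grip":5},{"x":0,"y":0.8,"z":0,"roll":0,"grip":5},{"x":0,"y":0.8,"z":0,"roll":0,"grip":5},{"x":0,"y":0.8,"z":0,"roll":0,"grip":5},{"x":0,"y":0.8,"z":0,"roll":0,"grip":5},{"x":0,"y":0.8,"z":0,"roll":0,"grip":5},{"x":0,"y":0.8,"z":0,"roll":0,"grip":5},{"x":0,"y":0.8,"z":0,"roll":0,"grip":5},{"x":0,"y":0.7,"z":0,"roll":0,"grip":5},{"x":0,"y":0.4,"z":0,"roll":0,"grip":5},{"x":0,"y":0.2,"z":0,"roll":0,"grip":5}])

```text
t: 29.92
tcp_pos: [624.6, 222.2, 212.9]
tool_rot: [[-0.118, 0.993, 0.001], [0.993, 0.118, -0.001], [-0.001, 0.001, -1.0]]
wrist_force: [-1.1, -6.8, 8.8]
width: 10.9
finger_force: 29.8
```

Emit:
apply_moves(plan=[{"x":0,"y":0.2,"z":0,"roll":0,"grip":5},{"x":0,"y":0.2,"z":0,"roll":0,"grip":5},{"x":0,"y":0.1,"z":0,"roll":0,"grip":5},{"x":0,"y":0,"z":0,"roll":0,"grip":5}])

```text
t: 30.42
tcp_pos: [632.3, 223.3, 212.8]
tool_rot: [[-0.119, 0.993, -0.004], [0.993, 0.119, -0.004], [-0.003, -0.005, -1.0]]
wrist_force: [-21.1, -11.4, 24.5]
width: 10.6
finger_force: 31.6
```

Emit:
apply_moves(plan=[{"x":0,"y":0.1,"z":0,"roll":0,"grip":5},{"x":0,"y":0.1,"z":0,"roll":0,"grip":5},{"x":0,"y":0,"z":0,"roll":0,"grip":5}])

```text
t: 30.8
tcp_pos: [633.7, 223.9, 212.5]
tool_rot: [[-0.12, 0.993, -0.012], [0.993, 0.12, -0.006], [-0.005, -0.012, -1.0]]
wrist_force: [-47.0, -16.0, 43.1]
width: 10.4
finger_force: 34.8
```

The stop is reached, past the starting position. Backing off the pressure, releasing and rising.

Emit:
apply_moves(plan=[{"x":0,"y":-0.1,"z":0,"roll":0,"grip":5},{"x":0,"y":0,"z":0,"roll":0,"grip":20},{"x":0,"y":0,"z":0,"roll":0,"grip":34},{"x":0,"y":0,"z":0,"roll":0,"grip":34},{"x":0,"y":0,"z":-0.8,"roll":0,"grip":34},{"x":0,"y":0,"z":-1,"roll":0,"grip":34},{"x":0,"y":0,"z":-1,"roll":0,"grip":34},{"x":0,"y":0,"z":-1,"roll":0,"grip":34},{"x":0,"y":0,"z":-1,"roll":0,"grip":34},{"x":-0.5,"y":-0.5,"z":-1,"roll":0,"grip":34},{"x":-0.5,"y":-0.5,"z":-1,"roll":0,"grip":34},{"x":-0.5,"y":-0.5,"z":-1,"roll":0,"grip":34}])

```text
t: 32.3
tcp_pos: [609.1, 191.0, 369.8]
tool_rot: [[-0.12, 0.993, 0.0], [0.993, 0.12, 0.0], [-0.0, 0.0, -1.0]]
wrist_force: [0.3, -0.6, 1.1]
width: 33.7
finger_force: 0.0
```

```bash
python3 - <<'E'
from h import *
np.set_printoptions(precision=1,suppress=True)
st=ctrl.get_state();c=cam("wrist",st);w=snap("wrist","w9");d=snap("side","d9");s=snap("scene","s9")
print(st["t"],st["tcp_pos"])
o=np.zeros((600,800,3),np.uint8);o[:300,:400]=cv2.resize(w,(400,300));o[:300,400:]=cv2.resize(d[200:400,60:327],(400,300));o[300:,:400]=cv2.resize(s,(400,300));o[300:,400:]=cv2.resize(d,(400,300))
cv2.imwrite("pics/m9.png",cv2.cvtColor(o,cv2.COLOR_RGB2BGR))
E
```

```text
32.3 [609.1 191.  369.8]
```

View pics/m9.png

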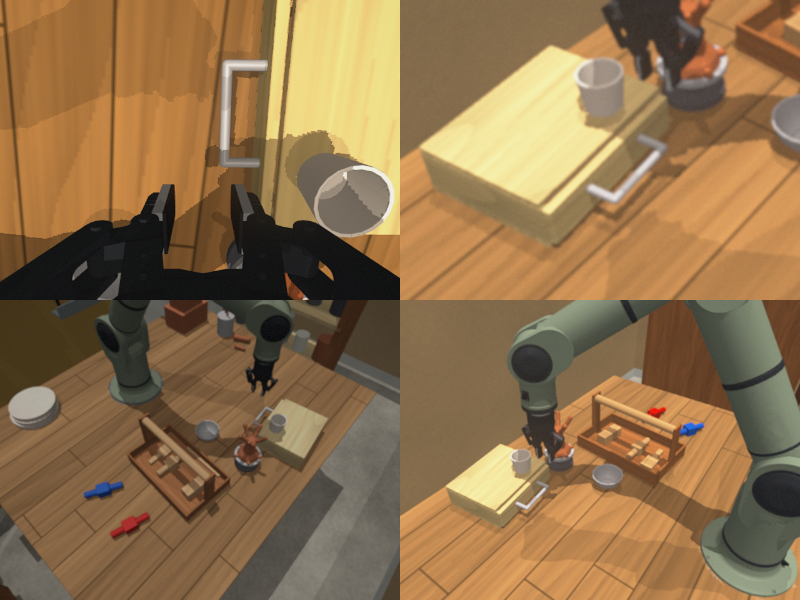

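The final views show the drawer shut, with no visible gap at the seam. The cup, sculpture and bowl stand in place, and three things plus the stick are still in the tote. One quick numeric check of bar against cabinet edge before handing in.

```bash
python3 - <<'E'
from h import *
np.set_printoptions(precision=1,suppress=True)
c=cam("wrist")
g=cv2.imread("pics/w9.png").astype(int)
for r in(160,200): print(r,[(x,tuple(g[r,x])) for x in range(346,470,3)])
E
```

```text
160 [(346, (np.int64(48), np.int64(88), np.int64(127))), (349, (np.int64(57), np.int64(103), np.int64(148))), (352, (np.int64(60), np.int64(101), np.int64(141))), (355, (np.int64(143), np.int64(152), np.int64(160))), (358, (np.int64(167), np.int64(177), np.int64(188))), (361, (np.int64(195), np.int64(206), np.int64(216))), (364, (np.int64(164), np.int64(173), np.int64(183))), (367, (np.int64(135), np.int64(143), np.int64(154))), (370, (np.int64(71), np.int64(88), np.int64(109))), (373, (np.int64(46), np.int64(78), np.int64(111))), (376, (np.int64(49), np.int64(82), np.int64(115))), (379, (np.int64(64), np.int64(121), np.int64(178))), (382, (np.int64(69), np.int64(124), np.int64(180))), (385, (np.int64(69), np.int64(126), np.int64(183))), (388, (np.int64(71), np.int64(131), np.int64(191))), (391, (np.int64(69), np.int64(128), np.int64(184))), (394, (np.int64(69), np.int64(125), np.int64(179))), (397, (np.int64(63), np.int64(113), np.int64(164))), (400, (np.int64(60), np.int64(108), np.int64(155))), (403, (np.int64(59), np.int64(107), np.int64(154))), (406, (np.int64(57), np.int64(106)
[... 2678 characters left out ...]
)), (433, (np.int64(130), np.int64(217), np.int64(239))), (436, (np.int64(132), np.int64(218), np.int64(239))), (439, (np.int64(135), np.int64(223), np.int64(239))), (442, (np.int64(137), np.int64(223), np.int64(240))), (445, (np.int64(133), np.int64(221), np.int64(239))), (448, (np.int64(56), np.int64(96), np.int64(132))), (451, (np.int64(57), np.int64(93), np.int64(113))), (454, (np.int64(96), np.int64(160), np.int64(194))), (457, (np.int64(126), np.int64(209), np.int64(239))), (460, (np.int64(132), np.int64(217), np.int64(240))), (463, (np.int64(131), np.int64(218), np.int64(240))), (466, (np.int64(132), np.int64(218), np.int64(240))), (469, (np.int64(135), np.int64(219), np.int64(241)))]
```

```bash
python3 - <<'E'
from h import *
c=cam("wrist");x=np.array([.993,.119,0])
for r,f,b,e in((160,430.3,450,458.3),(200,427.3,447,455)):
    F=plane(c,(f,r),73)@x;print("panel front to cabinet front",plane(c,(e,r),85)@x-F,"visible bright panel top",plane(c,(b,r),73)@x-F,"bar",plane(c,(361.5 if r==160 else 360,r),50)@x-F)
E
```

```text
panel front to cabinet front 14.14712086175939 visible bright panel top 12.708933999901774 bar -42.241500578724185
panel front to cabinet front 14.43541451973499 visible bright panel top 13.058483770637167 bar -42.49433063211063
```

Panel front to cabinet front measures 14.1-14.4 mm, against a 14 mm panel, so the drawer is shut.

```bash
python3 -c "
from bench import ctrl
print(ctrl.job_done())"
```

```text
the job is handed in; nothing more can be done
None
```

The job is handed in: the tamper lies in the drawer, the drawer is shut to within about 0.4 mm by measurement, and everything else is where it was; the moves allow no tilt, so I reached in upright beside the bar, not at a slant, and slid the tamper out from under it.

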